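Unlock and switch on the stall's battery box

TASK

Switch on the blue battery box for the stall lamp: slide its yellow child-lock tab all the way aside, off the green button, then press that button right down for a moment and let it spring back up. Leave the tab slid aside, and do not touch the red box, which looks the same otherwise.

Things in the scene. Friction and masses are not known exactly. Their poses are not given: they have to be found in the camera images.
- blue_box: blue battery box fixed to the table, left or right, 140 (x) x 200 (y) x 90 mm high. Origin: centre of its underside; z up; yaw within 40 deg. On its flat top: green button, 32 mm across, at x 0, y -40 mm, top 102 mm above the table, hidden under the yellow tab; black folded carrying handle along x at y +80 mm, 112 mm long, top at 100 mm: the tab slides towards it.
- lock_tab (a joint): slide of the blue box's yellow tab along the box's +y, m: 0 = centred over the button (y -40 mm), 0.060 = fully aside at its stop (y +20 mm). Starts at 0 to 0.008, stays where left, needs 2 N. A rigid hood 64 (x) x 44 (y) mm, top face 108 mm above the table; on its middle an upright thumb rib, 36 (x) x 10 (y) x 20 mm high, top at 128 mm, to pinch from above across y or push.
- power_button (a joint): push of the blue box's green button, in m: 0 = up, 0.006 = fully down. Springy: it begins to move at about 1.5 N and is fully down at about 5 N; it springs back up when released. It cannot be reached where the hood of the tab covers it.
- red_box: red battery box fixed to the table on the other side from the blue one; the same shape, size, origin, axes, tab and button as the blue box. To be left untouched.
Mind the look-alikes: they are no part of the job. Of the things that look like the blue_box, the larger one is meant.

How it is judged:
On the way, in this order (a step that is already met when the one before it is completed fails the run):
1. the blue box's tab is slid aside (0.050 m or more), the button still up (value of joint lock_tab above 0.05 m and value of joint power_button below 0.002 m), for 0.1 s.
2. the blue box's button is pressed down (0.004 m or more) (value of joint power_button above 0.004 m and value of joint lock_tab above 0.05 m), for 0.1 s.
At the end, for the whole second after the job is handed in: The blue box's tab rests aside (at 0.050 m or more of its 0.060 m) and its button, having been pressed, is up again (within 1.5 mm) (value of joint lock_tab above 0.05 m and value of joint power_button below 0.0015 m); the robot touches nothing.
It fails at once if the red box is touched (more than 2 N) (contact force between any of the arm, the fingers and red_box above 2 N).
It also fails if it takes over 42 s, if anything falls off the work surface, if the arm or the gripper's body presses on something with over 40 N, if the wrist force passes 120 N, or if a joint passes its speed limit or range.

ROBOT

A 6-joint arm with a two-finger parallel gripper is mounted at the origin on the work surface. World frame = base frame: x ahead of the robot, y to its left, z up, the work surface at z = 0. Lengths are in m, angles in rad, forces in N, time in s.
With the tool pointing down it reaches from about 0.25 to 0.775 m from the base axis. Payload 4 kg.
Tool frame: the origin (TCP) lies at the very end of the fingers, on their centre line; the grasp point (between the pads) lies 19 mm behind it; z points along the fingers, y is the direction in which the jaws open and shut (so a half turn about z gives the same grasp; the last joint's range is limited). The gripper opens to 94 mm and grips with 3 to 60 N. Pads are 16 mm wide; open, the fingers measure 119 mm over their backs; the gripper's body (75 mm by 177 mm) begins 78 mm behind the grasp point.
Start: joints at [-1.242, 0.087, 1.371, -0, 1.684, -0.103], TCP at [0.23, -0.5, 0.206] pointing down, gripper open.
Joint ranges: [-3.1, 3.1], [-0.76, 2.03], [0.27, 2.55], [-1.08, 4.22], [0.17, 2.65], [-2.57, 2.57]. Speed limits (rad/s): [2.79, 2.79, 3.14, 3.14, 3.14, 3.14].

INTERFACE

Orientations are given as [roll, pitch, yaw] about the fixed x, y, z axes, in that order (R = Rz(yaw) Ry(pitch) Rx(roll)).
In Python, from bench import robot, cams, models gives the robot as it stands.
- The arm moves only by the tool step_arm, never from a script. Its argument "series" is a list of rows, each a list of 5 numbers: the gripper command: -1 is shut, 1 is fully open, values between are in proportion, then the shift along the tool's x, y, z in mm, then the turn about the tool's z in degrees. A call has 1 to 20 rows; each row is the pose to reach, as a shift and turn from the pose commanded when the call began, along the tool's axes at that moment; what a row does not reach only later rows make up. A row lasts 1/8 s, in which the tool goes at most 62.5 mm and 10.7 degrees, less where a joint would pass 70% of its speed; a pose out of reach is approached as far as the arm can. A call with a gripper value outside its range is refused whole. The fingers move at their own pace and stop on an object; the grip force is fixed at half the most. Time passes only in rows, so rows that repeat a pose let the fingers close. It gives the time, the measured TCP pose, the force and the opening at its end, in the units of the state.
- robot.get_obs(): the state, without advancing time (a new reading comes with each control period).
- cams.snapshot(name): name is "scene" or "top"; returns a dict with "pixels" (480x640x3 uint8, red, green, blue), "fov_y" (degrees; the focal length in pixels is half the picture's height over the tangent of half this angle, whatever the lens; pixels are square), "cx", "cy" (the principal point, pixels), "R" (3x3) and "t" (3): a world point X has camera coordinates R X + t. Camera axes: x right, y down, z forward; pixel columns grow to the right and rows downward; lengths in m; the calibration is good to about 2 mm. A picture is of the moment at which its call begins. There is no depth.
- robot.close_job(): hands the job in, once; it reports no verdict.
Trained networks look in a picture, given as the dict that the camera call returned (one of the last four; its "shot" number tells which), for a name from the list of things; names that differ only in an ending like _2 or _b are one class to them, and where a whole thing is asked for, a point or a joint stands for the part that bears it (a point fixed in the world has none). Each returns a list of dicts, best first, with "p" (0 to 1); they miss things now and then, are a little off and sometimes report something else, mostly with a low value. They report only what shows in the picture. A call takes as long as a camera call. They do not tell look-alikes from the thing itself.
- models.find_in(picture, label): "position" ([x, y, z] in m, in world coordinates, good to about 4 mm: the middle of the surface that is visible of it).
- models.pinpoint(picture, label): "position" ([x, y, z] in m, in world coordinates, good to about 4 mm: a listed point, or the origin of a listed thing).
The state is a dict: "time": time; "joint_positions": joint angles; "qvel": joint speeds; "joint_torque": joint torques, N m; "tool_pos": TCP position; "ee_rot": TCP orientation; "wrist_force": force on the tool from outside, world axes, zero at the start; "wrist_torque": the same for the moment, N m; "width": finger opening in m.
Only numpy, scipy, OpenCV 4.12 (cv2) and the standard library are available. Lean on these libraries where they do the work, as an engineer would, in place of code of your own. Each camera call takes 0.05 s, during which the arm holds its last target. There are 200 camera calls.

## Working session

There is one attempt and no reset: what is moved stays moved. The work goes in short steps, Python scripts to look and compute and a tool call to move; the robot and the scene stay as the last step left them, time stands still between calls to the robot, and variables do not carry over. Pictures are saved under pics/ and viewed, about 8 in all and at most 12, crops included, and the job is handed in when it is done.

Besides the shell and the picture viewer there is one more tool, called after "Request:" as name(argument=value, ...), one argument or row to a line, values as JSON. step_arm: Moves the arm, as the interface text tells. Its arguments: {"type":"object","properties":{"series":{"type":"array","items":{"type":"array","items":{"type":"number"}}}},"required":["series"]}

```bash
mkdir -p pics
python3 - <<'E'
from bench import robot,cams,models
import cv2
o=robot.get_obs();print(o['time'],o['tool_pos'],o['ee_rot'],o['width'])
for n in ("top","scene"):
    s=cams.snapshot(n);cv2.imwrite(f"pics/{n}0.png",s["pixels"][:,:,::-1])
    print(n,s['fov_y'],s['cx'],s['cy'],s['R'],s['t'])
    for l in ("blue_box","lock_tab","red_box"):
        for f in (models.find_in,models.pinpoint):
            print(l,f.__name__,[(d['position'],d['p']) for d in f(s,l)])
E
```

```text
0.0 [ 0.22997885 -0.49901322  0.20432251] [-3.13943125e+00 -1.85948741e-04  4.31790317e-01] 0.09439583431772115
top 53.96024363707819 314.3851598351293 240.0394241749206 [[-0.00448224 -0.99974252 -0.02224405]
 [-0.99066013  0.00747082 -0.13614951]
 [ 0.13628063  0.02142604 -0.99043855]] [-0.00217788  0.56344975  0.7122749 ]
blue_box call [([0.4988, -0.2378, 0.0861], 0.79), ([0.5286, -0.0034, 0.069], 0.65)]
blue_box call [([0.5066, -0.2421, -0.0002], 0.83), ([0.5316, -0.0008, 0.0003], 0.58)]
lock_tab call [([0.5328, -0.0322, 0.0835], 0.89), ([0.5056, -0.2733, 0.105], 0.76)]Traceback (most recent call last):
  File "<stdin>", line 9, in <module>
ValueError: it knows: blue_box, red_box
```

Run:
```python
from bench import robot,cams,models
import cv2
for n in ("scene",):
    s=cams.snapshot(n);cv2.imwrite(f"pics/{n}0.png",s["pixels"][:,:,::-1])
    print(n,s['fov_y'],s['cx'],s['cy'],s['R'],s['t'])
    for l in ("blue_box","red_box"):
            print(l,[(d['position'],d['p']) for d in models.pinpoint(s,l)])
    print([(d['position'],d['p']) for d in models.find_in(s,"lock_tab")])
```

```text
scene 47.27600855673196 319.78360900115774 234.8990622245746 [[ 0.75370707  0.65718806 -0.00543295]
 [ 0.39678711 -0.46162081 -0.79338907]
 [-0.52391378  0.59582723 -0.60869062]] [-0.40287795 -0.15394429  1.34780056]
blue_box [([0.5358, 0.0023, -0.0037], 0.9), ([0.507, -0.2448, -0.002], 0.84)]
red_box [([0.5906, 0.2539, -0.0016], 0.79)]
[([0.5398, -0.0362, 0.0866], 0.94), ([0.5152, -0.2799, 0.1046], 0.81)]
```

View pics/top0.png

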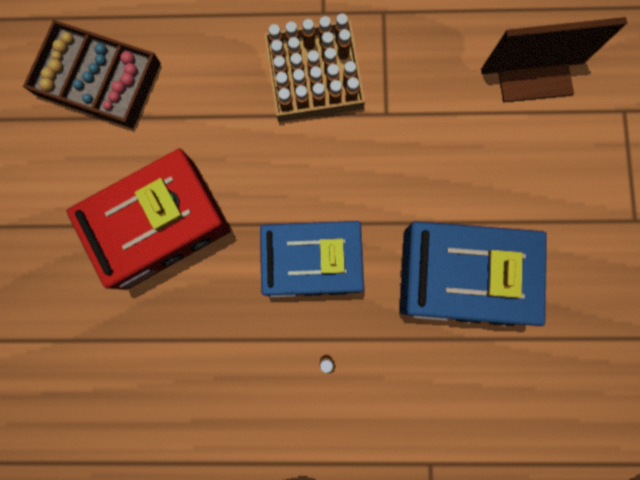

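View pics/scene0.png

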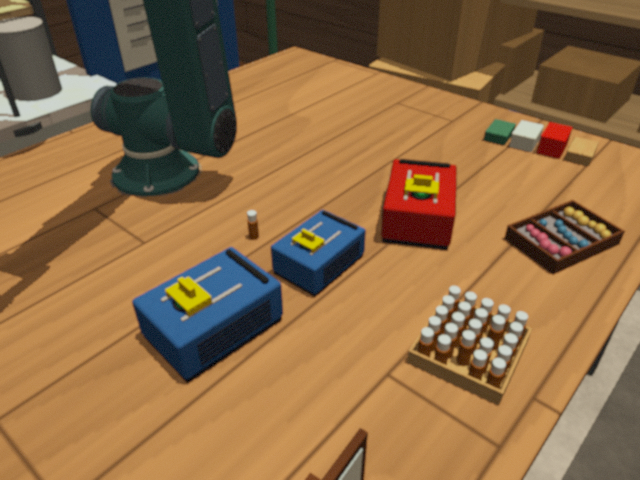

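The top view has two candidates: the large blue box at (475,274) and a small blue box at (312,258). The larger one fits the description. I'll confirm it in an enlarged crop.

Run:
```python
import cv2
i=cv2.imread("pics/top0.png")[210:340,390:560]
cv2.imwrite("pics/crop.png",cv2.resize(i,None,fx=4.5,fy=4.5,interpolation=cv2.INTER_CUBIC))
```

```text
(no output)
```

View pics/crop.png

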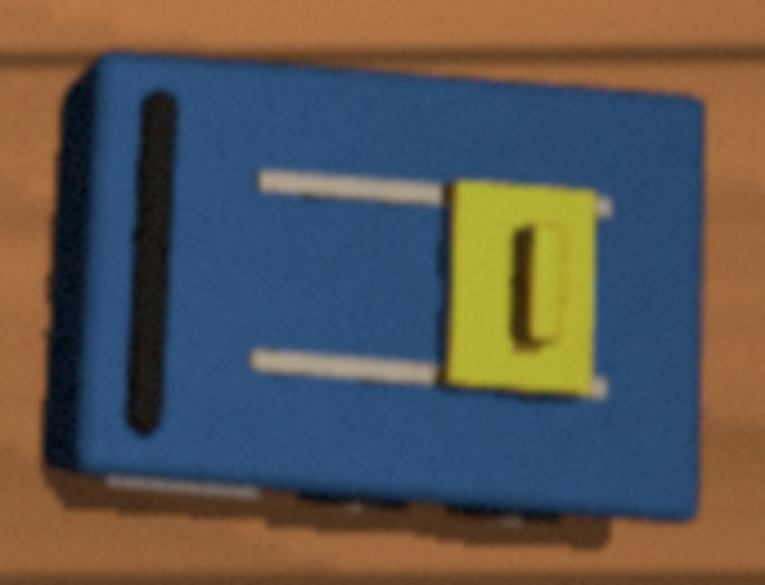

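The crop shows the large blue box. Its top corners are at crop (105,55), (703,97), (695,520) and (82,470), and the tab corners are at (455,182), (597,190), (592,395) and (447,383). I'll solve the pose from these.

```bash
cat > h.py <<'E'
import numpy as np
def back(s,uv,z):
    f=240/np.tan(np.radians(s['fov_y'])/2)
    d=np.array([(uv[0]-s['cx'])/f,(uv[1]-s['cy'])/f,1]); R=np.array(s['R']);t=np.array(s['t'])
    c=-R.T@t; d=R.T@d; return c+d*(z-c[2])/d[2]
E
python3 - <<'E'
from bench import robot,cams
from h import *
from scipy.optimize import least_squares
s=cams.snapshot("top")
px=[(105,55),(703,97),(695,520),(82,470),(162,92),(143,433)]
loc=np.array([(70,100),(70,-100),(-70,-100),(-70,100),(56,80),(-56,80)])/1000
W=np.array([back(s,(u/4.5+389.6,v/4.5+209.6),.09 if i<4 else .1)[:2] for i,(u,v) in enumerate(px)])
rot=lambda a:np.array([[np.cos(a),-np.sin(a)],[np.sin(a),np.cos(a)]])
r=least_squares(lambda p:(loc@rot(p[2]).T+p[:2]-W).ravel(),[.5,-.24,0])
print("box",r.x,"res mm",(r.fun*1000).round(1))
p=r.x
for u,v in [(455,182),(597,190),(592,395),(447,383)]:
    w=back(s,(u/4.5+389.6,v/4.5+209.6),.108)[:2]
    print("tab corner local mm",(rot(p[2]).T@(w-p[:2])*1000).round(1))
o=robot.get_obs();T=np.array(o['tool_pos'])
from scipy.spatial.transform import Rotation as Ro
M=Ro.from_euler('xyz',o['ee_rot']).as_matrix()
for n,y in(("tab",-.04),("aside",.02)):
    w=np.r_[rot(p[2])@[0,y]+p[:2],.16]; print(n,w,"tool shift mm",(M.T@(w-T)*1000).round(1))
print("yaw diff deg",np.degrees(o['ee_rot'][2]-p[2]),o['joint_positions'])
E
```

```text
box [ 0.50695965 -0.24394913 -0.08498739] res mm [ 2.7  2.7  1.3 -2.5 -2.2 -2.8 -1.7  2.8  1.1  0.1 -1.2 -0.4]
tab corner local mm [ 31.7 -12.2]
tab corner local mm [ 32.7 -56.7]
tab corner local mm [-32.  -56.5]
tab corner local mm [-31.9 -11.6]
tab [ 0.50356425 -0.28380476  0.16      ] tool shift mm [338.6 -81.5  45.4]
aside [ 0.50865735 -0.22402131  0.16      ] tool shift mm [ 368.2 -133.6   45.4]
yaw diff deg 29.610700615917708 [-1.24209839e+00  8.72669412e-02  1.37085257e+00  5.82739564e-06
  1.68359302e+00 -1.03118240e-01]
```

Request:
step_arm(
  series=[
    [-1,60,-11,6,10],
    [-1,120,-22,12,20],
    [-1,180,-33,18,29.6],
    [-1,235,-43,24,29.6],
    [-1,285,-52,30,29.6],
    [-1,327,-60,34,29.6],
    [-1,327,-60,34,29.6],
    [-1,327,-60,34,29.6],
    [-1,327,-60,34,29.6],
  ],
)

```text
time: 1.58
tool_pos: [0.5012, -0.3092, 0.1718]
ee_rot: [3.141, -0.0, -0.087]
wrist_force: [-0.3, 0.0, -0.2]
width: 0.0077
```

Request:
step_arm(
  series=[
    [-1,0,0,30,0],
    [-1,0,0,50,0],
    [-1,0,0,57,0],
    [-1,0,0,57,0],
    [-1,0,0,57,0],
  ],
)

```text
time: 2.2
tool_pos: [0.5025, -0.3089, 0.1159]
ee_rot: [3.14, -0.002, -0.085]
wrist_force: [0.2, 0.5, -0.9]
width: 0.0006
```

Run:
```python
from bench import robot,cams
import cv2
s=cams.snapshot("scene");cv2.imwrite("pics/s1.png",cv2.resize(s["pixels"][180:400,90:390,::-1],None,fx=2.5,fy=2.5,interpolation=cv2.INTER_CUBIC))
```

```text
(no output)
```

View pics/s1.png

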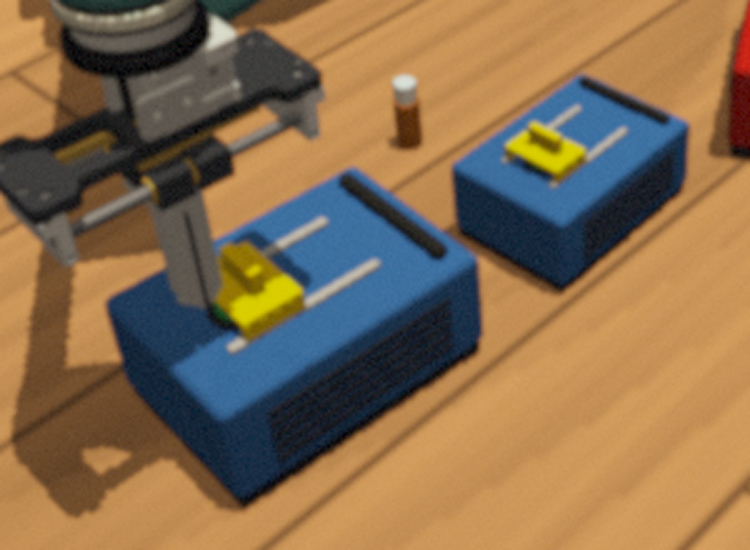

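The closed fingers are at crop (200,290), just behind the rib at (240,265). The tab still covers the button. Next I push the tab along the box's +y.

Request:
step_arm(
  series=[
    [-1,0,-8,0,0],
    [-1,0,-16,0,0],
    [-1,0,-24,0,0],
    [-1,0,-32,0,0],
    [-1,0,-40,0,0],
    [-1,0,-48,0,0],
    [-1,0,-54,0,0],
    [-1,0,-60,0,0],
    [-1,0,-63,0,0],
    [-1,0,-65,0,0],
    [-1,0,-65,0,0],
  ],
)

```text
time: 3.62
tool_pos: [0.5075, -0.2431, 0.1143]
ee_rot: [-3.141, 0.0, -0.085]
wrist_force: [0.5, -1.4, 2.4]
width: 0.0004
```

```bash
cat > look.py <<'E'
from bench import robot,cams
import cv2,sys
s=cams.snapshot("scene");cv2.imwrite(sys.argv[1],cv2.resize(s["pixels"][180:400,90:390,::-1],None,fx=2.5,fy=2.5,interpolation=cv2.INTER_CUBIC))
E
python3 look.py pics/s2.png
```

```text
(no output)
```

View pics/s2.png

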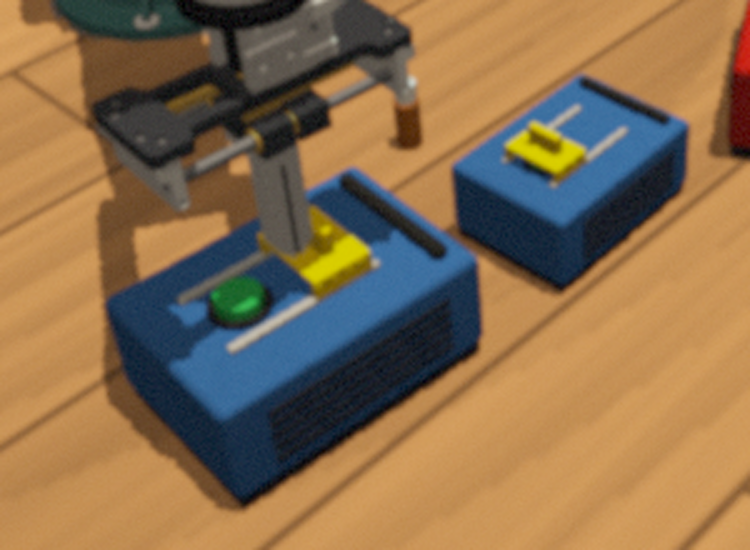

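The button at (240,300) is exposed, and the tab is close to the end of its rails. I'll push on to the stop in small steps.

Request:
step_arm(
  series=[
    [-1,0,-2,0,0],
    [-1,0,-3,0,0],
    [-1,0,-4,0,0],
    [-1,0,-4,0,0],
  ],
)

```text
time: 4.18
tool_pos: [0.5075, -0.2411, 0.1143]
ee_rot: [3.138, 0.0, -0.086]
wrist_force: [0.2, -6.1, -0.3]
width: 0.0006
```

Request:
step_arm(
  series=[
    [-1,0,-2,0,0],
    [-1,0,-3,0,0],
    [-1,0,-3,0,0],
  ],
)

```text
time: 4.55
tool_pos: [0.5075, -0.2409, 0.1144]
ee_rot: [3.133, 0.0, -0.087]
wrist_force: [-0.3, -12.4, -3.1]
width: 0.0002
```

It's at the stop: the force rose to 12 N while the position held, with the TCP at box y of about +3 mm against 2.5 mm expected. Next I back off over the button.

Request:
step_arm(
  series=[
    [-1,0,12,0,0],
    [-1,0,30,-6,0],
    [-1,0,46,-4,0],
    [-1,0,46,0,0],
    [-1,0,46,0,0],
    [-1,0,46,0,0],
  ],
)

```text
time: 5.3
tool_pos: [0.5042, -0.2817, 0.1142]
ee_rot: [-3.141, 0.0, -0.084]
wrist_force: [0.8, 0.4, -1.1]
width: 0.0005
```

```bash
python3 look.py pics/s3.png
```

```text
(no output)
```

View pics/s3.png

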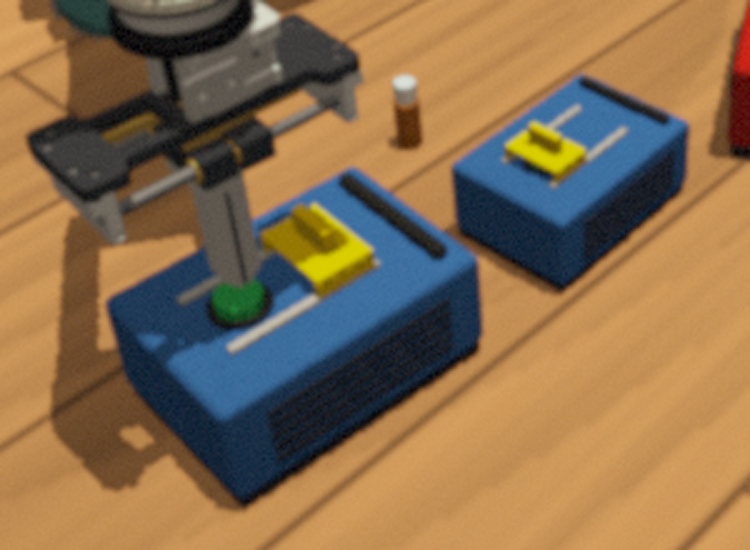

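The fingertips are above the green button at (238,298), and the tab is aside. Now I press, moving 2 mm further in +tool y to centre.

Request:
step_arm(
  series=[
    [-1,0,2,6,0],
    [-1,0,2,10,0],
    [-1,0,2,13,0],
    [-1,0,2,15,0],
    [-1,0,2,17,0],
    [-1,0,2,18,0],
    [-1,0,2,18,0],
    [-1,0,2,18,0],
  ],
)

```text
time: 6.35
tool_pos: [0.5039, -0.2841, 0.0967]
ee_rot: [-3.141, 0.0, -0.085]
wrist_force: [-3.4, 2.1, 5.4]
width: 0.0005
```

Request:
step_arm(
  series=[
    [-1,0,0,1,0],
    [-1,0,0,2,0],
    [-1,0,0,3,0],
    [-1,0,0,3,0],
  ],
)

```text
time: 6.85
tool_pos: [0.5041, -0.2842, 0.0961]
ee_rot: [3.141, -0.001, -0.085]
wrist_force: [-5.4, 5.0, 12.3]
width: 0.0002
```

It has bottomed out: 12 N at z 0.096, which is the expected fully-down height. Now I release and lift.

Request:
step_arm(
  series=[
    [-1,0,0,-6,0],
    [-1,0,0,-20,0],
    [-1,0,0,-60,0],
    [-1,0,20,-110,0],
    [-1,0,60,-110,0],
    [-1,0,110,-110,0],
    [-1,0,110,-110,0],
    [-1,0,110,-110,0],
    [-1,0,110,-110,0],
  ],
)

```text
time: 7.98
tool_pos: [0.4952, -0.3929, 0.2036]
ee_rot: [3.142, -0.0, -0.084]
wrist_force: [0.6, -0.8, -0.6]
width: 0.0003
```

```bash
python3 look.py pics/s4.png
python3 - <<'E'
from bench import robot
o=robot.get_obs();print(o['time'],o['tool_pos'],o['wrist_force'],abs(o['qvel']).max())
E
```

```text
8.025 [ 0.49523082 -0.39281356  0.20377042] [-0.15377272  0.07464355  0.55813153] 0.0035236083301919186
```

View pics/s4.png

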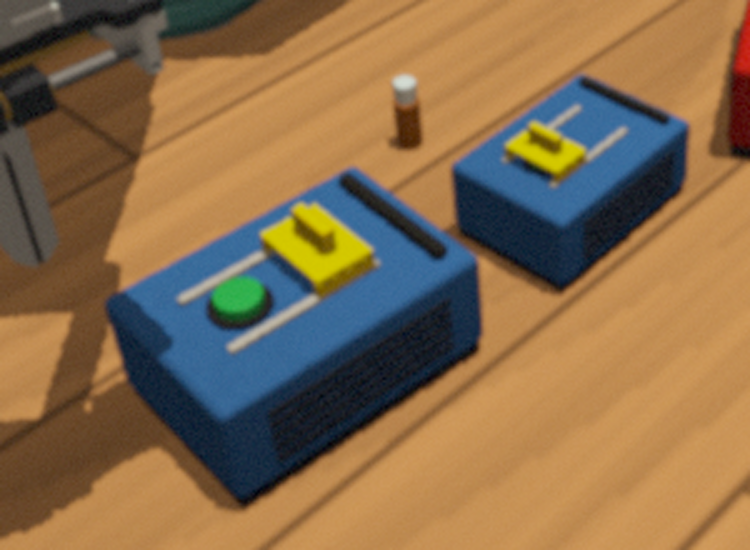

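The tab is fully aside at (318,250), the button is up again at (240,297), and the arm is clear.

```bash
python3 -c "
from bench import robot
print(robot.close_job())"
```

```text
the job is handed in; nothing more can be done
None
```

The large blue box's tab is slid fully aside, and its button was pressed down and has sprung back up. I handed the job in at about 8 s of the 42 s allowed; handing in gives no verdict.

- **Tab:** I pushed it along with the closed fingers against the rib until it hit its stop. There the force rose to about 12 N while the position held, with the fingers within about 1 mm of where they should be at the stop.
- **Button:** I pressed it to a fingertip height of 0.096 m, which is its fully-down height, at about 12 N. Then I released it.
- **Last checks:** the final picture shows the tab aside, the button up and the arm clear, and the wrist force is about 0. The arm was never near the red box or the small blue look-alike.
- **Fit error:** my fit of the box position left up to about 3 mm of error, but contact forces confirmed both end positions. No check failed or disagreed.

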